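Return the gauge pin to its hole in the graded row

ROBOT

A 6-joint arm with a two-finger parallel gripper is mounted at the origin on a cart in front of the work surface, level with it; the furniture and walls round the work are solid. World frame = base frame: x ahead of the robot, y to its left, z up, the work surface at z = 0. Lengths are in mm, angles in rad, forces in N, time in s.
With the tool pointing down it reaches from about 275 to 750 mm from the base axis. Payload 10.2 kg.
Tool frame: the origin (TCP) lies between the finger pads; the fingertips stand 17 mm ahead of it and the grasp point (between the pads) lies 2 mm behind it; z points along the fingers, y is the line along which they close (so a half turn about z gives the same grasp; the last joint's range is limited). The gripper opens to 85 mm and grips with 20 to 120 N. Pads are 22 mm wide; open, the fingers measure 114 mm over their backs; the gripper's body (76 mm by 85 mm) begins 54 mm behind the grasp point. The pads swing forward as they close: fully open they stand 13 mm farther back than shut.
Start: joints at [-0.223, 0.313, 1.498, -0, 1.331, -0.223], TCP at [525.006, -0.014, 248.294] pointing down, gripper open.
Joint ranges: [-2.94, 2.94], [-0.97, 2.17], [0.19, 2.56], [-1.23, 4.37], [0.02, 3.11], [-2.88, 2.88]. Speed limits (rad/s): [2.39, 2.39, 3.01, 3.14, 3.14, 3.14].

INTERFACE

Orientations are given as a unit quaternion [w, x, y, z].
In Python, from rig import * gives the robot as it stands.
- The arm moves only by the tool step_arm, never from a script. Its argument "commands" is text: rows parted by semicolons, each of 7 numbers parted by spaces: the opening, from 0 (shut) to 1 (fully open), then the shift along the tool's x, y, z in cm, then the turn, a rotation vector about the tool's x, y, z in rad. In form: hand x y z rx ry rz; .... A call has 1 to 20 rows; each row is the pose to reach, as a shift and turn from the pose commanded when the call began, along the tool's axes at that moment; what a row does not reach only later rows make up. A row lasts 1/12 s, in which the tool goes at most 41.7 mm and 7.16 degrees, less where a joint would pass 70% of its speed; a pose out of reach is approached as far as the arm can. A call with a gripper value outside its range is refused whole. The fingers move at their own pace and stop on an object; "newtons" is the grip in N (left out, the last holds). Time passes only in rows, so rows that repeat a pose let the fingers close. It gives the time, the measured TCP pose, the force, the opening and the grip force at its end, in the units of the state.
- sense(): the state, without advancing time (a new reading comes with each control period).
- capture(name): name is "scene" or "side" or "wrist"; returns the picture (480x640x3 uint8, red, green, blue); there is no depth.
- camera_model(name): a dict with "mtx" (3x3 intrinsics, pixels), "k1" (the pictures are not rectified: a ray, as slopes to the right and down, at radius r is drawn at 1 + k1 r^2 times it, then the intrinsics apply), "eye" and "rotation" of the camera in the world. Camera axes: x right, y down, z forward; pixel columns grow to the right and rows downward; lengths in mm; the calibration is good to about 2 mm. A picture is of the moment at which its call begins: read the wrist's pose just before it. camera_model takes no time and is no camera call; for the wrist camera it gives the pose at the moment of the call.
- finish_job(): hands the job in; it is judged then, once.
Trained networks look in the newest picture that a camera, given by its name, has taken for a name from the list of things; names that differ only in an ending like _2 or _b are one class to them, and where a whole thing is asked for, a point or a joint stands for the part that bears it (a point fixed in the world has none). Each returns a list of dicts, best first, with "score" (0 to 1); they miss things now and then, are a little off and sometimes report something else, mostly with a low value. They report only what shows in the picture. A call takes as long as a camera call.
- search_frame(camera, label): "rect" ([centre column, centre row, width, height] in pixels, round what is visible of it).
- trace(camera, label): "mask" (480x640 bool, what is visible of it) and "rect" ([centre column, centre row, width, height] in pixels, round what is visible of it).
- spot_point(camera, label): "xy" ([column, row] in pixels: a listed point, or the origin of a listed thing).
The state is a dict: "time_s": time; "joints": joint angles; "dq": joint speeds; "tau": joint torques, N m; "eef_pos": TCP position; "ee_rot": TCP orientation; "force": force on the tool from outside, world axes, zero at the start; "wrist_torque": the same for the moment, N m; "grip_width": opening from 0.0 (shut) to 1.0 (fully open); "grip_force": force on a finger pad.
Only numpy, scipy, OpenCV 4.12 (cv2) and the standard library are available. Lean on these libraries where they do the work, as an engineer would, in place of code of your own. Each camera call takes 0.05 s, during which the arm holds its last target. There are 200 camera calls.

TASK

One steel gauge pin has been left standing on the grey steel jig block. Put it back upright and fully home in the hole of the graded row that matches its diameter, the smallest that takes it; the drilled strip may lie anywhere in the end play of its blue frame, so feel for the hole gently, pressing with no more than about 2 kg. Leave the two pins in the wooden parking block and everything else where they are.

Things in the scene. Friction and masses are not known exactly. Their poses are not given: they have to be found in the camera images.
- pin9_mid (a point): bare steel gauge pin, a straight upright cylinder 9 mm in diameter and 75 mm long, darker and knurled on its upper half, small chamfer at both ends; this point is its centre, 37.5 mm above its foot; z along the pin. It weighs 35 to 120 g. It stands either on the jig block or in the wooden parking block, changing from run to run
- pin12_mid (a point): bare steel gauge pin, a straight upright cylinder 12 mm in diameter and 75 mm long, darker and knurled on its upper half, small chamfer at both ends; this point is its centre, 37.5 mm above its foot; z along the pin. It weighs 35 to 120 g. It stands either on the jig block or in the wooden parking block, changing from run to run
- pin15_mid (a point): bare steel gauge pin, a straight upright cylinder 15 mm in diameter and 75 mm long, darker and knurled on its upper half, small chamfer at both ends; this point is its centre, 37.5 mm above its foot; z along the pin. It weighs 35 to 120 g. It stands either on the jig block or in the wooden parking block, changing from run to run
- pin9: the same 9 mm pin; origin at the centre of its foot, z along the pin
- pin12: the same 12 mm pin; origin at the centre of its foot, z along the pin
- pin15: the same 15 mm pin; origin at the centre of its foot, z along the pin
- jig_top (a point): centre of the top of the plain grey steel jig block, 66 x 52 x 18 mm, which is fixed to the bench; the top is 18 mm above the bench and the pin to be put away stands on it
- row: graded row: fixed blue-sided frame 48 (x) x 190 (y) mm, sides 23 mm high; origin under its centre, z up. In it lies an aluminium strip 34 x 164 mm, top 35 mm above the bench, five holes 32 mm apart graded 6 (+y end) to 18 mm. The strip lies up to 7 mm off-centre along y, different each run (see the gaps at its ends), held by 60 N friction, and counts as part of this body
- row_hole6 (a point): nominal mouth of the blind hole for the 6 mm size (smallest, at the row's +y end): 7.2 mm wide with a 1 mm chamfer, 25 mm deep; this point is fixed to the blue frame, level with the strip's top; the true hole lies up to 7 mm from it along y, either way, and on it across the row. x across the row, y along the row to the smaller holes, z up
- row_hole9 (a point): nominal mouth of the blind hole for the 9 mm size (second smallest): 10.2 mm wide with a 1 mm chamfer, 25 mm deep; this point is fixed to the blue frame, level with the strip's top; the true hole lies up to 7 mm from it along y, either way, and on it across the row. x across the row, y along the row to the smaller holes, z up
- row_hole12 (a point): nominal mouth of the blind hole for the 12 mm size (middle): 13.2 mm wide with a 1 mm chamfer, 25 mm deep; this point is fixed to the blue frame, level with the strip's top; the true hole lies up to 7 mm from it along y, either way, and on it across the row. x across the row, y along the row to the smaller holes, z up
- row_hole15 (a point): nominal mouth of the blind hole for the 15 mm size (second largest): 16.2 mm wide with a 1 mm chamfer, 25 mm deep; this point is fixed to the blue frame, level with the strip's top; the true hole lies up to 7 mm from it along y, either way, and on it across the row. x across the row, y along the row to the smaller holes, z up
- row_hole18 (a point): nominal mouth of the blind hole for the 18 mm size (largest, at the row's -y end): 19.2 mm wide with a 1 mm chamfer, 25 mm deep; this point is fixed to the blue frame, level with the strip's top; the true hole lies up to 7 mm from it along y, either way, and on it across the row. x across the row, y along the row to the smaller holes, z up
- bottle: bystander: white oil bottle with a red spout, 28 mm wide, 83 mm high; origin under its centre
- driver: bystander: screwdriver with a blue handle, 143 mm long, lying along its x; origin under its centre
- cover: bystander: black moulded cover, 98 x 21 x 22 mm; origin under its centre

How it is judged (in metres and radians):
On the way:
1. the pin is taken off the jig block (horizontal distance between each of pin9_mid, pin12_mid, pin15_mid and jig_top above 0.06 m), for 0.2 s.
At the end, for the whole second after the job is handed in: The pin from the jig block stands in the hole of its own size: centre within 10.5 mm horizontally of that nominal point, foot at least 22 mm down, upright within 0.12 rad, at rest. The other two pins are within 25 mm of their starts and tilted under 0.6 rad; the jig block is empty (all of step 1 and ((horizontal distance between pin9_mid and row_hole9 below 0.0105 m and z of pin9_mid in the frame of row_hole9 below 0.0155 m and angle between pin9_mid's own z axis and vertical below 0.12 rad and linear speed of pin9 below 0.02 m/s and distance of each of pin12_mid, pin15_mid from where it was at the start of the episode below 0.025 m and angle between each of pin12_mid, pin15_mid's own z axis and vertical below 0.6 rad) or (horizontal distance between pin12_mid and row_hole12 below 0.0105 m and z of pin12_mid in the frame of row_hole12 below 0.0155 m and angle between pin12_mid's own z axis and vertical below 0.12 rad and linear speed of pin12 below 0.02 m/s and distance of each of pin9_mid, pin15_mid from where it was at the start of the episode below 0.025 m and angle between each of pin9_mid, pin15_mid's own z axis and vertical below 0.6 rad) or (horizontal distance between pin15_mid and row_hole15 below 0.0105 m and z of pin15_mid in the frame of row_hole15 below 0.0155 m and angle between pin15_mid's own z axis and vertical below 0.12 rad and linear speed of pin15 below 0.02 m/s and distance of each of pin9_mid, pin12_mid from where it was at the start of the episode below 0.025 m and angle between each of pin9_mid, pin12_mid's own z axis and vertical below 0.6 rad))); the robot touches nothing.
It fails at once if a pin is pressed on the row with more than 25 N (contact force between any of pin9, pin12, pin15 and row above 25 N).
It fails at once if the robot itself pushes on the row with more than 25 N (contact force between any of the fingers, the arm and row above 25 N).
It fails at once if a bystander is moved by more than 30 mm (distance of any of bottle, driver, cover from where it was at the start of the episode above 0.03 m).
It also fails if it takes over 54 s, if anything falls off the work surface, if the arm or the gripper's body presses on something with over 40 N, if the wrist force passes 120 N, or if a joint passes its speed limit or range.

## Working session

There is one attempt and no reset: what is moved stays moved. The work goes in short steps, Python scripts to look and compute and a tool call to move; the robot and the scene stay as the last step left them, time stands still between calls to the robot, and variables do not carry over. Pictures are saved under pics/ and viewed, at most 10 in all, crops included, and the job is handed in when it is done.

Besides the shell and the picture viewer there is one more tool, called in YAML: its name, and indented under it one key for each argument. step_arm: Moves the arm, as the interface text tells. Its arguments: {"type":"object","properties":{"commands":{"type":"string"},"newtons":{"type":"number"}},"required":["commands"]}

```bash
mkdir -p pics; cat > h.py <<'E'
from rig import *
import numpy as np, cv2
def ray(m,uv):
    K=np.array(m["mtx"],float);x=(uv[0]-K[0,2])/K[0,0];y=(uv[1]-K[1,2])/K[1,1]
    rd=np.hypot(x,y);r=rd
    for _ in range(20): r=rd/(1+m["k1"]*r*r)
    s=r/rd if rd>0 else 1
    return np.array(m["eye"],float),np.array(m["rotation"],float)@np.array([x*s,y*s,1])
def atz(m,uv,z):
    e,d=ray(m,uv);return e+d*(z-e[2])/d[2]
def proj(m,p):
    c=np.array(m["rotation"]).T@(np.array(p,float)-m["eye"]);x,y=c[:2]/c[2];f=1+m["k1"]*(x*x+y*y)
    K=np.array(m["mtx"]);return K[0,0]*x*f+K[0,2],K[1,1]*y*f+K[1,2]
def save(n,im): cv2.imwrite("pics/"+n,im[:,:,::-1])
E
python3 - <<'E'
from h import *
Z=dict(pin9_mid=55.5,pin12_mid=55.5,pin15_mid=55.5,jig_top=18,row=0,row_hole9=35,row_hole12=35,row_hole15=35,row_hole6=35,row_hole18=35,bottle=0,driver=0,cover=0)
ims=[]
for c in ["scene","side","wrist"]:
    m=camera_model(c);im=capture(c);ims.append(im);print(c,np.round(m["eye"]),sense()["time_s"])
    if c=="wrist":continue
    for n in Z:
        r=spot_point(c,n)[:2]
        print(n,[(round(q["score"],2),np.round(q["xy"]),np.round(atz(m,q["xy"],Z[n]))[:2]) for q in r])
save("a.png",cv2.resize(np.hstack(ims[:1]),(800,600)));save("b.png",cv2.resize(ims[1],(800,600)));save("c.png",ims[2])
print(sense())
E
```

```text
scene [ 49. 658. 546.] 0.05Traceback (most recent call last):
  File "<stdin>", line 9, in <module>
  File "h.py", line 10, in atz
    e,d=ray(m,uv);return e+d*(z-e[2])/d[2]
        ~~~^^^^^^
  File "h.py", line 8, in ray
    return np.array(m["eye"],float),np.array(m["rotation"],float)@np.array([x*s,y*s,1])
                                    ~~~~~~~~~~~~~~~~~~~~~~~~~~~~~^~~~~~~~~~~~~~~~~~~~~~
ValueError: matmul: Input operand 1 has a mismatch in its core dimension 0, with gufunc signature (n?,k),(k,m?)->(n?,m?) (size 3 is different from 4)
```

```bash
sed -i 's/np.array(m\["rotation"\],float)/R(m)/; s/np.array(m\["rotation"\])/R(m)/' h.py
sed -i '2a from scipy.spatial.transform import Rotation\ndef R(m): q=m["rotation"]; return Rotation.from_quat([q[1],q[2],q[3],q[0]]).as_matrix()' h.py
python3 - <<'E'
from h import *
Z=dict(pin9_mid=55.5,pin12_mid=55.5,pin15_mid=55.5,jig_top=18,row=0,row_hole9=35,row_hole12=35,row_hole15=35,row_hole6=35,row_hole18=35,bottle=0,driver=0,cover=0)
ims=[]
for c in ["scene","side","wrist"]:
    m=camera_model(c);im=capture(c);ims.append(im);print(c,np.round(m["eye"]),sense()["time_s"])
    if c=="wrist":continue
    for n in Z:
        r=spot_point(c,n)[:2]
        print(n,[(round(q["score"],2),np.round(q["xy"]),np.round(atz(m,q["xy"],Z[n]))[:2]) for q in r])
save("a.png",cv2.resize(ims[0],(800,600)));save("b.png",cv2.resize(ims[1],(800,600)));save("c.png",ims[2])
print(sense())
E
```

```text
scene [ 49. 658. 546.] 0.15
pin9_mid [(0.53, array([314., 283.]), array([435., -29.]))]
pin12_mid [(0.56, array([321., 272.]), array([444., -69.])), (0.56, array([363., 219.]), array([ 469., -318.]))]
pin15_mid [(0.67, array([234., 328.]), array([481., 147.]))]
jig_top [(0.75, array([246., 355.]), array([457., 155.]))]
row [(0.83, array([361., 242.]), array([ 469., -307.])), (0.55, array([364., 219.]), array([ 513., -428.]))]
row_hole9 [(0.96, array([362., 223.]), array([ 479., -337.])), (0.88, array([363., 219.]), array([ 486., -357.]))]
row_hole12 [(0.96, array([362., 223.]), array([ 479., -337.])), (0.88, array([363., 219.]), array([ 486., -357.]))]
row_hole15 [(0.96, array([362., 223.]), array([ 479., -337.])), (0.88, array([363., 219.]), array([ 486., -357.]))]
row_hole6 [(0.96, array([362., 223.]), array([ 479., -337.])), (0.88, array([363., 219.]), array([ 486., -357.]))]
row_hole18 [(0.96, array([362., 223.]), array([ 479., -337.])), (0.88, array([363., 219.]), array([ 486., -357.]))]
bottle [(0.68, array([316., 296.]), array([452., -66.]))]
driver [(0.65, array([363., 217.])
[... 1359 characters left out ...]
'time_s': 1.55, 'joints': array([-2.23397050e-01,  3.12915141e-01,  1.49768115e+00,  8.30679495e-06,
        1.33100139e+00, -2.23395885e-01]), 'dq': array([-0.00024322, -0.00097209,  0.00158802,  0.00182343, -0.00115042,
       -0.00102112]), 'tau': array([-7.57169455e-04, -4.12166476e+01, -2.59899008e+01, -2.23327461e-04,
        5.03817701e-04,  3.42080455e-05]), 'eef_pos': array([ 5.25013585e+02, -1.17317650e-02,  2.48293529e+02]), 'ee_rot': array([-4.27510285e-06,  7.07107891e-01,  7.07105672e-01,  2.07569325e-06]), 'force': array([-0.53548456,  0.29998225,  0.46865352]), 'wrist_torque': array([-0.04296961, -0.01575542,  0.02512866]), 'grip_force': 0.0, 'grip_width': 0.9961450557452587}
```

View pics/a.png

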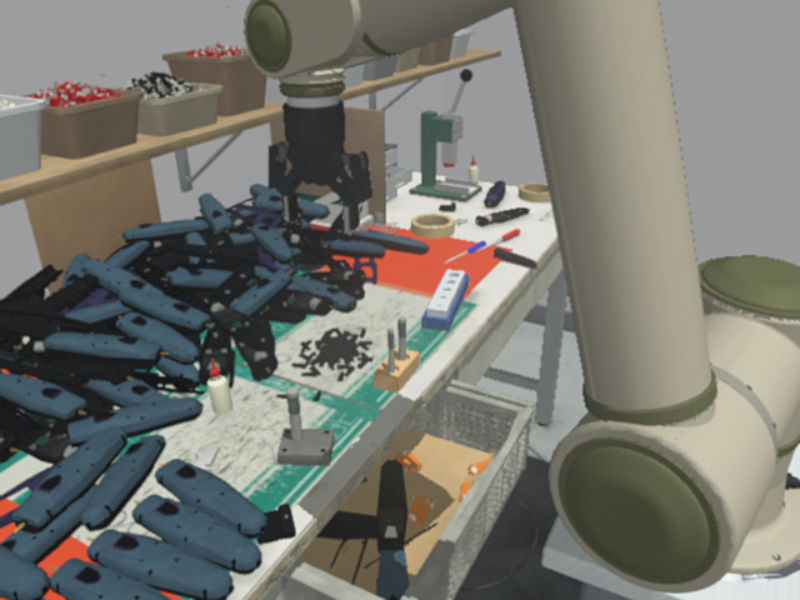

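View pics/c.png

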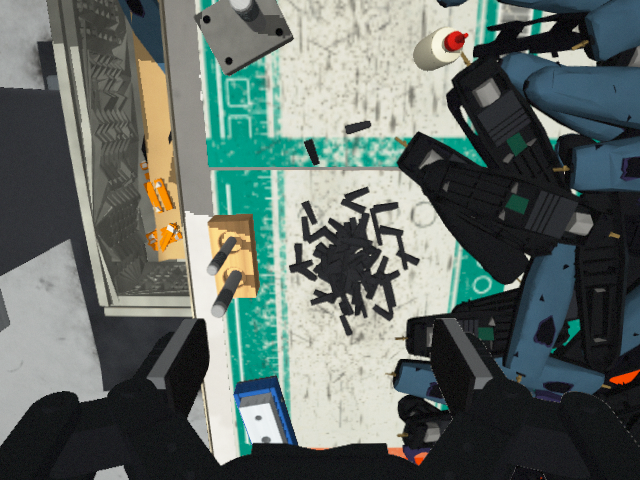

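step_arm:
  commands: "1 8 -5 0 0 0 0;1 8 -5 0 0 0 0;1 8 -5 0 0 0 0;1 8 -5 0 0 0 0;1 8 -5 0 0 0 0"

```text
time_s: 1.97
eef_pos: [475.2, 80.0, 248.6]
ee_rot: [0.0, 0.707, 0.707, 0.0]
force: [-0.3, -0.6, 0.7]
grip_width: 1.001
grip_force: 0.0
```

```bash
python3 - <<'E'
from h import *
m=camera_model("wrist");im=capture("wrist");s=sense();print(s["time_s"],s["eef_pos"])
print(m["eye"],R(m).round(2))
for n,z in dict(pin9_mid=55.5,pin12_mid=55.5,pin15_mid=55.5,pin15=18,jig_top=18,bottle=0).items():
    print(n,[(round(q["score"],2),np.round(q["xy"]),np.round(atz(m,q["xy"],z),1)[:2]) for q in spot_point("wrist",n)[:3]])
save("d.png",im)
E
```

```text
2.0167 [475.5298351   79.46432824 248.44742417]
[475.32335659 163.47439568 375.28160585] [[ 1.    0.    0.  ]
 [ 0.   -0.95 -0.32]
 [ 0.    0.32 -0.95]]
pin9_mid [(0.91, array([281., 334.]), array([439.5, -34.9]))]
pin12_mid [(0.64, array([284., 366.]), array([441.9, -70.9])), (0.3, array([283., 317.]), array([442.2, -17.4]))]
pin15_mid [(0.84, array([320., 128.]), array([475.6, 150.2]))]
pin15 [(0.85, array([283., 316.]), array([438.7, -36.6])), (0.74, array([321., 122.]), array([477.1, 153.8])), (0.71, array([290., 346.]), array([444.6, -72.8]))]
jig_top [(0.94, array([305., 125.]), array([463. , 151.1])), (0.35, array([473., 147.]), array([612.8, 132.5]))]
bottle [(0.6, array([471., 143.]), array([617.7, 134.6]))]
```

View pics/d.png

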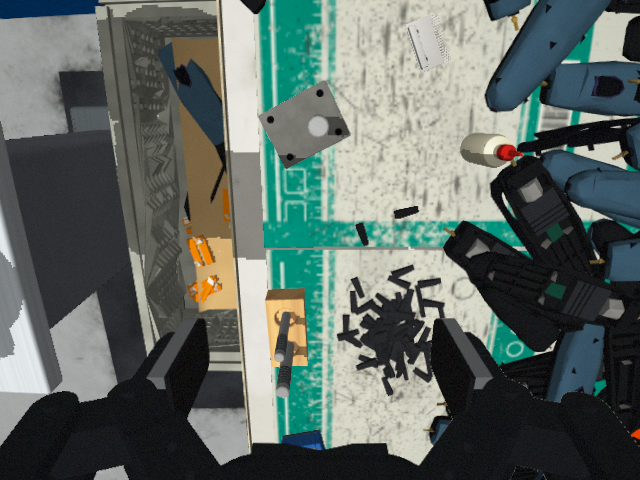

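step_arm:
  commands: "1 7.1 0.05 0 0 0 0;1 7.1 0.05 0 0 0 0;1 7.1 0.05 4 0 0 0;1 7.1 0.05 8 0 0 0;1 7.1 0.05 12 0 0 0;1 7.1 0.05 15 0 0 0;1 7.1 0.05 17.7 0 0 0;1 7.1 0.05 17.7 0 0 0;0.5 7.1 0.05 17.7 0 0 0;0.4 7.1 0.05 17.7 0 0 0;0.3 7.1 0.05 17.7 0 0 0;0.25 7.1 0.05 17.7 0 0 0;0.2 7.1 0.05 17.7 0 0 0;0.15 7.1 0.05 17.7 0 0 0;0.1 7.1 0.05 17.7 0 0 0;0 7.1 0.05 17.7 0 0 0;0 7.1 0.05 17.7 0 0 0;0 7.1 0.05 17.7 0 0 0;0 7.1 0.05 17.7 0 0 0"
  newtons: 50

```text
time_s: 3.9
eef_pos: [476.0, 151.0, 72.1]
ee_rot: [0.0, 0.707, 0.707, 0.001]
force: [-1.6, 0.3, 6.0]
grip_width: 0.145
grip_force: 48.8
```

step_arm:
  commands: "0 0 0 -2 0 0 0;0 0 0 -5 0 0 0;0 0 0 -9 0 0 0;0 0 0 -13 0 0 0;0 -3 0 -16 0 0 0;0 -7 0 -17.7 0 0 0;0 -11 0 -17.7 0 0 0;0 -15 0 -17.7 0 0 0;0 -19 0 -17.7 0 0 0;0 -23 0 -17.7 0 0 0;0 -27 0 -17.7 0 0 0;0 -31 0 -17.7 0 0 0;0 -35 0 -17.7 0 0 0;0 -39 0 -17.7 0 0 0;0 -43 0 -17.7 0 0 0;0 -46 0 -17.7 0 0 0;0 -48 0 -17.7 0 0 0;0 -48 0 -17.7 0 0 0;0 -48 0 -17.7 0 0 0"

```text
time_s: 5.48
eef_pos: [475.1, -329.5, 247.6]
ee_rot: [-0.001, 0.708, 0.707, 0.0]
force: [-0.3, 0.1, -1.0]
grip_width: 0.148
grip_force: 48.8
```

```bash
python3 - <<'E'
from h import *
m=camera_model("wrist");im=capture("wrist");s=sense();print(s["time_s"],s["eef_pos"],s["grip_width"])
for n,z in dict(row=0,row_hole6=35,row_hole9=35,row_hole12=35,row_hole15=35,row_hole18=35,pin12=s["eef_pos"][2]-53,driver=0,cover=0).items():
    print(n,[(round(q["score"],2),np.round(q["xy"]),np.round(atz(m,q["xy"],z),1)[:2]) for q in spot_point("wrist",n)[:5]])
print([(q["score"],np.round(q["rect"])) for q in trace("wrist","pin12")[:2]])
save("e.png",im)
E
```

```text
5.5333 [ 475.36223686 -328.56522242  247.90417974] 0.1536998141274808
row []
row_hole6 [(0.95, array([301.,  98.]), array([ 460.6, -236.5])), (0.89, array([320., 176.]), array([ 475.8, -299.9])), (0.76, array([308., 138.]), array([ 466.1, -268.2])), (0.69, array([334., 243.]), array([ 487.9, -360.8])), (0.63, array([326., 205.]), array([ 480.6, -325.7]))]
row_hole9 [(0.95, array([301.,  98.]), array([ 460.6, -236.5])), (0.89, array([320., 176.]), array([ 475.8, -299.9])), (0.76, array([308., 138.]), array([ 466.1, -268.2])), (0.69, array([334., 243.]), array([ 487.9, -360.8])), (0.63, array([326., 205.]), array([ 480.6, -325.7]))]
row_hole12 [(0.95, array([301.,  98.]), array([ 460.6, -236.5])), (0.89, array([320., 176.]), array([ 475.8, -299.9])), (0.76, array([308., 138.]), array([ 466.1, -268.2])), (0.69, array([334., 243.]), array([ 487.9, -360.8])), (0.63, array([326., 205.]), array([ 480.6, -325.7]))]
row_hole15 [(0.95, array([301.,  98.]), array([ 460.6, -236.5])), (0.89, array([320., 176.]), array([ 475.8, -299.9])), (0.76, array([308., 138.]), array([ 466.1, -268.2])), (0.69, array([334., 243.]), array([ 487.9, -360.8])), (0.63, array([326., 205.]), array([ 480.6, -325.7]))]
row_hole18 [(0.95, array([301.,  98.]), array([ 460.6, -236.5])), (0.89, array([320., 176.]), array([ 475.8, -299.9])), (0.76, array([308., 138.]), array([ 466.1, -268.2])), (0.69, array([334., 243.]), array([ 487.9, -360.8])), (0.63, array([326., 205.]), array([ 480.6, -325.7]))]
pin12 [(0.92, array([319., 280.]), array([ 475.3, -326.5]))]
driver []
cover [(0.2, array([334., 242.]), array([ 489.4, -372.2]))]
[(0.89, array([322., 334.,  41., 130.]))]
```

View pics/e.png

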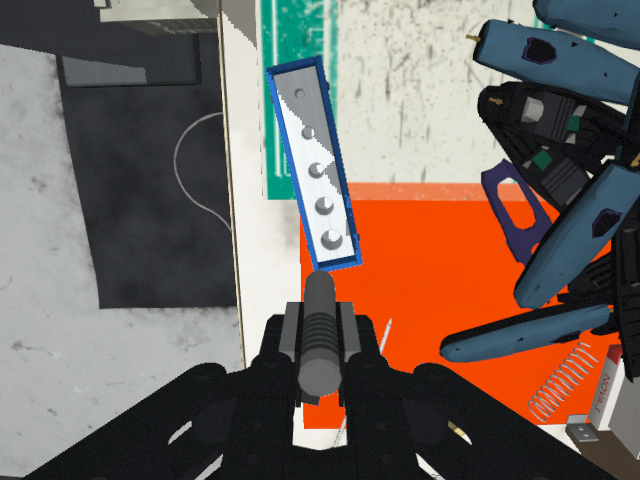

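```bash
cat > fit.py <<'E'
from h import *
from scipy.optimize import least_squares
def fit(m,px,z=35):
    P=np.array([atz(m,p,z)[:2] for p in px]);k=np.arange(len(px))-2
    f=lambda v:(v[:2]+np.outer(k*-32,[-np.sin(v[2]),np.cos(v[2])])-P).ravel()
    s=least_squares(f,[*P[2],.2]);return s.x,f(s.x).round(1)
E
python3 - <<'E'
from fit import *
m=camera_model("wrist")
print(fit(m,[(299.5,94),(308,132),(316,170),(324,205),(331.5,239)]))
im=cv2.imread("pics/e.png")
cv2.imwrite("pics/f.png",cv2.resize(im[50:300,250:400],(360,600),interpolation=cv2.INTER_CUBIC))
E
```

```text
(array([ 4.73004119e+02, -2.94662802e+02,  2.15160410e-01]), array([-0.2,  0.7, -0. , -0.4,  0.2,  0.1,  0. , -0.4, -0. , -0. ]))
```

View pics/f.png

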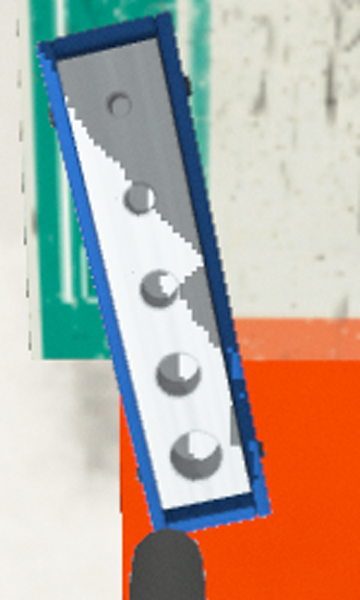

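```bash
python3 - <<'E'
from fit import *
m=camera_model("wrist");t=sense()["eef_pos"];print(t)
print(fit(m,[(300,93.3),(308.3,132.5),(316.7,170.4),(324.6,205.8),(332.1,239.2)]))
print("top",[atz(m,(320,v),t[2]+20.9)-t for v in (376,379)])
print("foot",[atz(m,(319.5,v),t[2]-54.1)-t for v in (279,282)])
print("foot near edge",atz(m,(319.5,270.5),t[2]-54.1)-t)
E
```

```text
[ 475.56879026 -328.80274292  248.37259508]
(array([ 4.73472553e+02, -2.94887344e+02,  2.15649079e-01]), array([-0.2, -0.1,  0.2, -0.2,  0.1,  0.2, -0. ,  0.1, -0.1, -0.1]))
top [array([ 0.43233013,  2.12002082, 20.9       ]), array([ 0.43310545,  0.94415479, 20.9       ])]
foot [array([  0.26317576,   2.9323683 , -54.1       ]), array([  0.26348576,   1.29103816, -54.1       ])]
foot near edge [  0.26231102   7.53356579 -54.1       ]
```

step_arm:
  commands: "0 3.26 -0.23 2 0 0 0;0 3.26 -0.23 6 0 0 0;0 3.26 -0.23 10 0 0 0;0 3.26 -0.23 13 0 0 0;0 3.26 -0.23 14.8 0 0 0;0 3.26 -0.23 14.8 0 0 0;0 3.26 -0.23 14.8 0 0 0"

```text
time_s: 6.62
eef_pos: [473.2, -296.4, 100.4]
ee_rot: [-0.0, 0.707, 0.707, -0.0]
force: [0.1, -0.6, -0.9]
grip_width: 0.147
grip_force: 48.9
```

```bash
python3 - <<'E'
from h import *
m=camera_model("wrist");im=capture("wrist");s=sense();print(s["time_s"],s["eef_pos"],s["force"])
save("g.png",cv2.resize(im[100:420,160:500],None,fx=1.75,fy=1.75,interpolation=cv2.INTER_CUBIC))
E
```

```text
6.6667 [ 473.71328322 -296.90967711  101.55255648] [-1.03819236 -0.04035602 -1.40148692]
```

View pics/g.png

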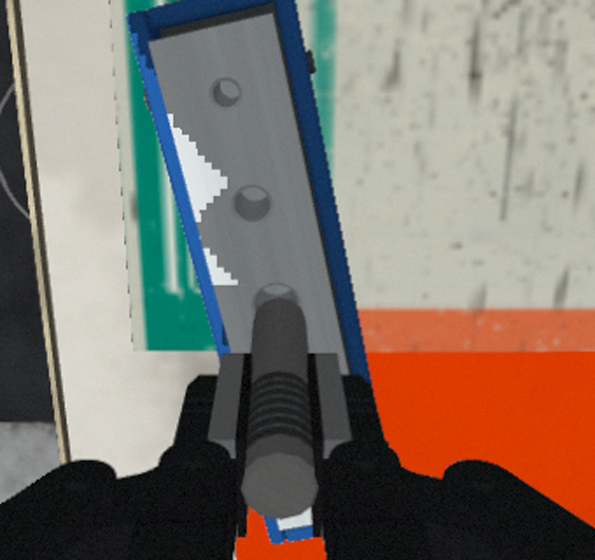

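```bash
python3 - <<'E'
from fit import *
m=camera_model("wrist");t=sense()["eef_pos"];print(t)
c=lambda u,v:(u/1.75+160,v/1.75+100)
print(fit(m,[c(227,92),c(253,203)]))
a,b=[atz(m,c(*p),35)[:2] for p in ((227,92),(253,203))]
print(a,b,np.linalg.norm(a-b),"h12:",b+(b-a)/np.linalg.norm(b-a)*32)
print("rim +y edge",atz(m,c(276,283),35))
f=atz(m,c(279,294),t[2]-54.1);print("foot edge",f-t,"pin c",f-[0,6,0])
E
```

```text
[ 473.71328322 -296.90967711  101.55255648]Traceback (most recent call last):
  File "<stdin>", line 4, in <module>
  File "fit.py", line 6, in fit
    s=least_squares(f,[*P[2],.2]);return s.x,f(s.x).round(1)
                        ~^^^
IndexError: index 2 is out of bounds for axis 0 with size 2
```

```bash
python3 - <<'E'
from fit import *
m=camera_model("wrist");t=sense()["eef_pos"];print(t)
c=lambda u,v:(u/1.75+160,v/1.75+100)
a,b=[atz(m,c(*p),35)[:2] for p in ((227,92),(253,203))]
print(a,b,np.linalg.norm(a-b),"h12:",b+(b-a)/np.linalg.norm(b-a)*32)
print("rim +y edge",atz(m,c(276,283),35))
f=atz(m,c(279,294),t[2]-54.1);print("foot edge",f-t,"pin c",f-[0,6,0])
E
```

```text
[ 473.71328322 -296.90967711  101.55255648]
[ 459.72681272 -233.19314869] [ 466.52213746 -264.800584  ] 32.329652097862635 h12: [ 473.24817307 -296.08573135]
rim +y edge [ 473.13605704 -289.64834855   35.        ]
foot edge [  0.3132106    8.83660832 -54.1       ] pin c [ 474.02649382 -294.07306879   47.45255648]
```

step_arm:
  commands: "0 -0.1 -0.04 0.5 0 0 0;0 -0.1 -0.04 0.9 0 0 0;0 -0.1 -0.04 0.9 0 0 0;0 -0.1 -0.04 1.0 0 0 0;0 -0.1 -0.04 1.05 0 0 0;0 -0.1 -0.04 1.05 0 0 0"
  newtons: 30

```text
time_s: 7.17
eef_pos: [472.9, -297.5, 89.9]
ee_rot: [0.0, 0.707, 0.707, -0.0]
force: [-0.4, 0.3, -1.3]
grip_width: 0.146
grip_force: 48.9
```

step_arm:
  commands: "0 0 0 0.05 0 0 0;0 0 0 0.1 0 0 0;0 0 0 0.1 0 0 0;0 0 0 0.1 0 0 0"

```text
time_s: 7.5
eef_pos: [472.9, -297.5, 89.0]
ee_rot: [0.0, 0.707, 0.707, 0.0]
force: [-1.0, 0.9, 1.8]
grip_width: 0.147
grip_force: 49.0
```

step_arm:
  commands: "0 0 0 0.05 0 0 0;0 0 0 0.1 0 0 0;0 0 0 0.1 0 0 0;0 0 0 0.1 0 0 0"

```text
time_s: 7.83
eef_pos: [473.0, -297.6, 88.8]
ee_rot: [0.001, 0.707, 0.707, -0.0]
force: [-2.3, 1.4, 8.4]
grip_width: 0.147
grip_force: 49.8
```

step_arm:
  commands: "0 0.03 -0.03 0 0 0 0;0 0.06 -0.06 0 0 0 0;0 0.06 -0.06 0 0 0 0;0 0.06 -0.06 0 0 0 0"

```text
time_s: 8.17
eef_pos: [472.8, -297.4, 88.8]
ee_rot: [0.001, 0.707, 0.707, 0.0]
force: [0.4, 0.5, 5.9]
grip_width: 0.147
grip_force: 49.5
```

```bash
python3 -c "
from rig import *
s=sense();print(s['eef_pos'],s['force'],s['wrist_torque'])"
```

```text
[ 472.80648782 -297.37803269   88.80124578] [0.38591126 0.49369295 5.90235486] [ 0.04827546 -0.03346827  0.07908128]
```

step_arm:
  commands: "0 -0.05 0 0 0 0 0;0 -0.1 0 0 0 0 0;0 -0.1 0 0 0 0 0;0 -0.1 0 0 0 0 0"

```text
time_s: 8.5
eef_pos: [472.8, -297.8, 88.8]
ee_rot: [0.001, 0.707, 0.707, 0.0]
force: [0.2, 2.7, 7.4]
grip_width: 0.146
grip_force: 49.6
```

step_arm:
  commands: "0 -0.05 0 0 0 0 0;0 -0.1 0 0 0 0 0;0 -0.1 0 0 0 0 0;0 -0.1 0 0 0 0 0"

```text
time_s: 8.83
eef_pos: [472.8, -298.2, 88.8]
ee_rot: [0.0, 0.707, 0.707, 0.001]
force: [0.6, 5.2, 9.7]
grip_width: 0.15
grip_force: 49.8
```

```bash
python3 - <<'E'
from h import *
im=capture("wrist");s=sense();print(s["time_s"],s["eef_pos"],s["force"],s["wrist_torque"])
save("raw_h.png",im)
save("h.png",cv2.resize(im[120:320,250:410],None,fx=3,fy=3,interpolation=cv2.INTER_CUBIC))
E
```

```text
8.8833 [ 472.79292535 -298.25209704   88.76097356] [ 0.12878271  5.94719544 10.11152125] [ 1.13990223 -0.06628795  0.03568441]
```

View pics/h.png

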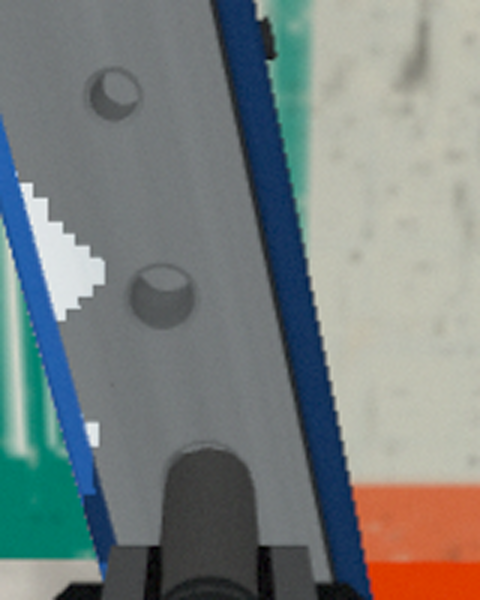

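```bash
python3 - <<'E'
from fit import *
m=camera_model("wrist");t=sense()["eef_pos"]
c=lambda u,v:(u/3+250,v/3+120)
a,b=[atz(m,c(*p),35)[:2] for p in ((115,95),(162,297))]
h=b+(b-a)/np.linalg.norm(b-a)*32
print(np.linalg.norm(a-b),"h12:",h,"cal-free yaw",np.arctan2(*(a-b)))
print("rim +y edge",atz(m,c(209,440),35)[:2]-h,"pin edge",atz(m,c(210,448),35)[:2]-h, "pin sides",[atz(m,c(u,500),43)[:2]-h for u in (163,256)])
for n in ("row_hole12","pin12"): print(n,[(round(q["score"],2),np.round(q["xy"],1),(atz(m,q["xy"],35)[:2]-h).round(1)) for q in spot_point("wrist",n)[:5]])
print(proj(m,[*h,35]))
E
```

```text
32.089840614576985 h12: [ 472.45061711 -295.42171283] cal-free yaw -0.20952289234136873
rim +y edge [0.76901598 6.95133798] pin edge [0.93397758 5.52852176] pin sides [array([-6.6104636 , -0.14871397]), array([ 8.28327826, -0.15847205])]
row_hole12 [(0.95, array([289.5, 162.6]), array([-12.9,  57.8])), (0.94, array([343.5, 389.8]), array([ 14.1, -67.3])), (0.93, array([304.8, 225.9]), array([-6.3, 27.9])), (0.91, array([319.7, 288.1]), array([ 0.8, -4.7]))]
pin12 []
(np.float64(318.12644554891983), np.float64(279.5751643443372))
```

```bash
python3 - <<'E'
from fit import *
m=camera_model("wrist");t=sense()["eef_pos"];K=np.array(m["mtx"]);print(K[0,0])
# image raw_h: scan width of pin at several rows ; pin surface y ~ tcp+2, find z by ray
im=cv2.imread("pics/raw_h.png")
for row in (272,276,280,284,288,296):
    g=im[row,285:350].mean(1); print(row,g.astype(int).tolist())
    for d in (0,):
        pass
def width(row,u1,u2,y):
    out=[]
    for u in (u1,u2):
        e,d=ray(m,(u,row));k=(y-e[1])/d[1];out.append(e+d*k)
    return out[1][0]-out[0][0],out[0][2]
for row,u1,u2 in ((120+500/3,250+163/3,250+256/3),): print(width(row,u1,u2,t[1]+2))
print("top-circle check d.png: px dia for 9/12/15 at z=93, eye 375:",[K[0,0]*D/(282/.97) for D in (9,12,15)])
print("g.png top: z diff ~106", [K[0,0]*D/(np.hypot(83,106)*np.cos(np.arctan2(83,106)-.326)) for D in (9,12,15)])
E
```

```text
394.28141844707534
272 [121, 122, 121, 121, 121, 121, 121, 120, 118, 115, 115, 116, 116, 119, 117, 116, 116, 117, 113, 118, 112, 102, 93, 84, 78, 68, 60, 58, 62, 64, 65, 63, 61, 62, 63, 64, 61, 62, 63, 57, 62, 60, 58, 65, 90, 108, 116, 121, 119, 119, 121, 121, 119, 122, 122, 119, 121, 119, 120, 116, 121, 122, 116, 117, 120]
276 [122, 121, 122, 122, 119, 119, 121, 120, 119, 115, 116, 114, 117, 116, 119, 118, 118, 115, 115, 101, 94, 69, 54, 56, 59, 58, 61, 57, 58, 63, 63, 61, 61, 62, 64, 64, 61, 62, 61, 60, 60, 57, 61, 60, 58, 58, 58, 73, 114, 118, 122, 122, 120, 121, 120, 122, 117, 118, 118, 117, 118, 119, 120, 116, 121]
280 [121, 123, 123, 123, 122, 120, 121, 122, 119, 119, 117, 118, 116, 118, 116, 117, 115, 114, 109, 99, 74, 55, 62, 58, 56, 59, 58, 59, 58, 59, 62, 59, 63, 61, 62, 63, 63, 59, 62, 63, 59, 61, 60, 59, 62, 59, 55, 57, 65, 95, 120, 121, 121, 122, 119, 123, 121, 119, 116, 116, 120, 120, 119, 119, 118]
284 [123, 124, 120, 122, 121, 120, 122, 122, 119, 119, 118, 117, 118, 116, 116, 117, 117, 116, 112, 85, 56, 55, 59, 57, 61, 59, 60, 61, 61, 61, 59, 60, 64, 66, 62, 61, 62, 6
[... 353 characters left out ...]
118, 120, 120, 120, 122, 121, 121, 120, 120, 117, 117, 117, 121, 118]
296 [52, 55, 77, 125, 126, 122, 123, 121, 121, 120, 120, 117, 121, 120, 119, 113, 116, 115, 92, 52, 56, 57, 59, 60, 58, 59, 58, 59, 63, 59, 61, 60, 58, 63, 62, 62, 65, 63, 60, 59, 60, 58, 64, 59, 57, 58, 57, 56, 59, 57, 67, 103, 117, 119, 118, 119, 119, 123, 121, 120, 120, 121, 118, 119, 120]
(np.float64(15.016667880011084), np.float64(41.56554690180536))
top-circle check d.png: px dia for 9/12/15 at z=93, eye 375: [np.float64(12.205946039159459), np.float64(16.27459471887928), np.float64(20.3432433985991)]
g.png top: z diff ~106 [np.float64(27.941565677823107), np.float64(37.25542090376414), np.float64(46.56927612970518)]
```

step_arm:
  commands: "0 0 0 -0.6 0 0 0;0 0 0 -1.2 0 0 0;0 -1.4 0.35 -1.2 0 0 0;0 -2.84 0.73 -1.2 0 0 0;0 -2.84 0.73 -1 0 0 0;0 -2.84 0.73 -0.7 0 0 0;0 -2.84 0.73 -0.7 0 0 0;0 -2.84 0.73 -0.7 0 0 0"

```text
time_s: 9.65
eef_pos: [479.2, -326.5, 94.5]
ee_rot: [-0.001, 0.707, 0.707, 0.0]
force: [-0.4, 0.2, -1.1]
grip_width: 0.148
grip_force: 49.0
```

```bash
python3 - <<'E'
from h import *
m=camera_model("wrist");im=capture("wrist");s=sense();print(s["time_s"],s["eef_pos"],s["force"])
for n in ("row_hole12",): print(n,[(round(q["score"],2),np.round(q["xy"],1),atz(m,q["xy"],35)[:2].round(1)) for q in spot_point("wrist",n)[:5]])
save("i.png",cv2.resize(im[60:320,240:400],(480,780)[:2],interpolation=cv2.INTER_CUBIC)[:600] if 0 else cv2.resize(im[90:290,240:400],(480,600),interpolation=cv2.INTER_CUBIC))
E
```

```text
9.7 [ 479.35385468 -326.59343      94.66644348] [ 0.60592968 -0.55110847 -0.87137992]
row_hole12 [(0.91, array([289.3, 168.5]), array([ 465.2, -269.3])), (0.8, array([307.8, 229.6]), array([ 473.7, -299.3])), (0.7, array([320.3, 283.4]), array([ 479.9, -328.3])), (0.65, array([276.1,  91.8]), array([ 460.1, -235.1]))]
```

View pics/i.png

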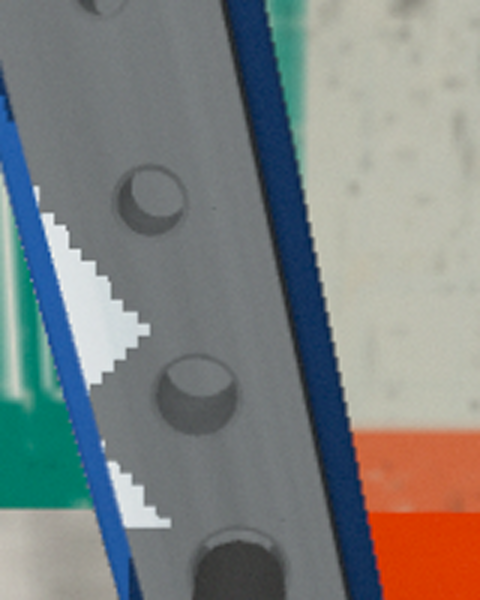

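```bash
python3 - <<'E'
from fit import *
m=camera_model("wrist");t=sense()["eef_pos"]
c=lambda u,v:(u/3+240,v/3+90)
a,b=[atz(m,c(*p),35)[:2] for p in ((152,200),(197,395))]
h=b+(b-a)/np.linalg.norm(b-a)*32
print(np.linalg.norm(a-b),"h15:",h,"px",proj(m,[*h,35]))
print("rim edge-9.1",atz(m,c(240,527),35)[:2]-[0,9.1])
p=atz(m,c(240,541),t[2]-54.1)[:2];print("pin c",p-[0,7],"tcp",t)
# predicted foot outline for a pin centred on h at this height, r=7
print("pred pin edge px if centred",np.array(proj(m,[h[0],h[1]+7,t[2]-54.1]))*3-[720,270],"rim",np.array(proj(m,[h[0],h[1]+9.1,35]))*3-[720,270])
E
```

```text
32.195831335494454 h15: [ 479.54780886 -326.94263144] px (np.float64(319.1825578774994), np.float64(280.11897075965044))
rim edge-9.1 [ 479.96403644 -327.99875047]
pin c [ 479.9592651  -326.06324467] tcp [ 479.4496889  -326.72144863   94.85437742]
pred pin edge px if centred [237.51172328 545.90567259] rim [237.55091827 521.22050101]
```

step_arm:
  commands: "0 -0.13 0 0 0 0 0;0 -0.13 0 0.3 0 0 0;0 -0.13 0 0.5 0 0 0;0 -0.13 0 0.55 0 0 0;0 -0.13 0 0.6 0 0 0;0 -0.13 0 0.6 0 0 0"

```text
time_s: 10.25
eef_pos: [479.5, -328.4, 88.6]
ee_rot: [-0.0, 0.707, 0.707, 0.0]
force: [0.1, 0.4, -1.0]
grip_width: 0.153
grip_force: 49.0
```

step_arm:
  commands: "0 0 0 0.05 0 0 0;0 0 0 0.1 0 0 0;0 0 0 0.1 0 0 0;0 0 0 0.1 0 0 0"

```text
time_s: 10.58
eef_pos: [479.5, -328.5, 87.8]
ee_rot: [-0.0, 0.707, 0.707, -0.0]
force: [0.2, -0.6, -0.8]
grip_width: 0.147
grip_force: 49.0
```

step_arm:
  commands: "0 0 0 0.05 0 0 0;0 0 0 0.1 0 0 0;0 0 0 0.1 0 0 0"

```text
time_s: 10.83
eef_pos: [479.5, -328.5, 86.7]
ee_rot: [-0.0, 0.707, 0.707, 0.0]
force: [-0.4, 0.1, -1.0]
grip_width: 0.151
grip_force: 49.0
```

step_arm:
  commands: "0 0 0 0.05 0 0 0;0 0 0 0.1 0 0 0;0 0 0 0.15 0 0 0;0 0 0 0.2 0 0 0;0 0 0 0.2 0 0 0"

```text
time_s: 11.25
eef_pos: [479.5, -328.4, 84.7]
ee_rot: [-0.0, 0.707, 0.707, 0.0]
force: [0.1, -0.0, -1.1]
grip_width: 0.147
grip_force: 49.0
```

step_arm:
  commands: "0 0 0 0.1 0 0 0;0 0 0 0.2 0 0 0;0 0 0 0.3 0 0 0;0 0 0 0.3 0 0 0"

```text
time_s: 11.58
eef_pos: [479.4, -328.5, 81.5]
ee_rot: [-0.0, 0.707, 0.707, -0.0]
force: [-0.3, 0.2, -0.1]
grip_width: 0.147
grip_force: 49.0
```

step_arm:
  commands: "0 0 0 0.1 0 0 0;0 0 0 0.2 0 0 0;0 0 0 0.3 0 0 0;0 0 0 0.3 0 0 0"

```text
time_s: 11.92
eef_pos: [479.4, -328.4, 78.5]
ee_rot: [-0.0, 0.707, 0.707, 0.0]
force: [0.6, -0.5, -1.1]
grip_width: 0.149
grip_force: 49.0
```

step_arm:
  commands: "0 0 0 0.1 0 0 0;0 0 0 0.3 0 0 0;0 0 0 0.5 0 0 0;0 0 0 0.5 0 0 0"

```text
time_s: 12.25
eef_pos: [479.3, -328.4, 73.3]
ee_rot: [-0.0, 0.707, 0.707, 0.0]
force: [0.4, -0.2, -0.8]
grip_width: 0.149
grip_force: 49.0
```

step_arm:
  commands: "0 0 0 0.1 0 0 0;0 0 0 0.3 0 0 0;0 0 0 0.4 0 0 0;0 0 0 0.5 0 0 0;0 0 0 0.5 0 0 0"

```text
time_s: 12.67
eef_pos: [479.4, -328.4, 68.6]
ee_rot: [-0.0, 0.707, 0.707, -0.0]
force: [0.4, 0.6, -0.9]
grip_width: 0.151
grip_force: 49.0
```

step_arm:
  commands: "0 0 0 0.1 0 0 0;0 0 0 0.2 0 0 0;0 0 0 0.3 0 0 0;0 0 0 0.3 0 0 0"

```text
time_s: 13.0
eef_pos: [479.4, -328.5, 65.6]
ee_rot: [-0.0, 0.707, 0.707, -0.0]
force: [-0.7, 0.4, -1.0]
grip_width: 0.149
grip_force: 49.0
```

step_arm:
  commands: "0 0 0 0.05 0 0 0;0 0 0 0.1 0 0 0;0 0 0 0.1 0 0 0"

```text
time_s: 13.25
eef_pos: [479.5, -328.5, 64.7]
ee_rot: [-0.0, 0.707, 0.707, -0.0]
force: [0.3, -0.2, -0.9]
grip_width: 0.15
grip_force: 49.0
```

Nearly at the bottom; one more millimetre, then open and retreat.

step_arm:
  commands: "0 0 0 0.03 0 0 0;0 0 0 0.06 0 0 0;0 0 0 0.06 0 0 0"

```text
time_s: 13.5
eef_pos: [479.5, -328.5, 64.1]
ee_rot: [-0.0, 0.707, 0.707, 0.0]
force: [0.8, -0.4, -0.7]
grip_width: 0.153
grip_force: 49.0
```

step_arm:
  commands: "0.2 0 0 0 0 0 0;0.3 0 0 0 0 0 0;0.4 0 0 0 0 0 0;0.6 0 0 0 0 0 0;0.6 0 0 0 0 0 0;0.6 0 0 0 0 0 0;0.6 0 0 -2 0 0 0;0.6 0 0 -5 0 0 0;0.6 0 0 -9 0 0 0;0.6 0 0 -13 0 0 0;0.6 0 0 -17 0 0 0;0.6 0 0 -17 0 0 0;0.6 0 0 -17 0 0 0"

```text
time_s: 14.58
eef_pos: [480.0, -328.9, 236.3]
ee_rot: [0.002, 0.707, 0.707, -0.0]
force: [-1.0, 0.3, -1.3]
grip_width: 0.6
grip_force: 0.0
```

```bash
python3 - <<'E'
from h import *
im=capture("wrist");s=sense();print(s["time_s"],s["eef_pos"],s["force"])
save("j.png",im)
E
```

```text
14.6333 [ 479.45103172 -328.47324752  234.2169478 ] [ 0.06094658 -0.71904508 -0.95690376]
```

View pics/j.png

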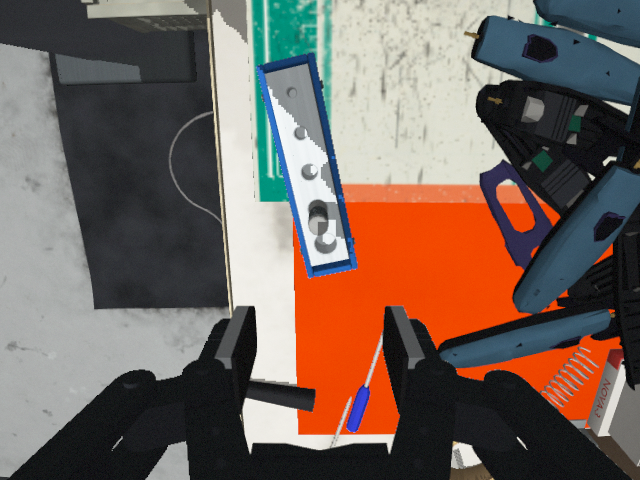

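```bash
python3 -c "
from rig import *
print(finish_job())"
```

```text
the job is handed in; nothing more can be done
None
```

The pin on the jig block turned out to be the 15 mm one. It now stands upright in the 15 mm hole, lowered to full depth, after I first tried the 12 mm hole by mistake with a light press (about 10 N). The job was handed in at about 15 s, and no verdict was returned.

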